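# Load a turned blank up the gutter and close the keeper

### The arm

A 6-joint arm with a two-finger parallel gripper is mounted at the origin on the work surface. World frame = base frame: x ahead of the robot, y to its left, z up, the work surface at z = 0. Lengths are in m, angles in rad, forces in N, time in s.
With the tool pointing down it reaches from about 0.275 to 0.75 m from the base axis. Payload 10.2 kg.
Tool frame: the origin (TCP) lies midway between the tips of the shut fingers; the grasp point (between the pads) lies 19 mm behind it (env.hold_point_z is the distance from the TCP to the grasp point, in m); z points along the fingers, y is the line along which they close (so a half turn about z gives the same grasp; the last joint's range is limited). The gripper opens to 85 mm and grips with 20 to 120 N. Pads are 22 mm wide; open, the fingers measure 114 mm over their backs; the gripper's body (76 mm by 85 mm) begins 54 mm behind the grasp point. The pads swing forward as they close: fully open they stand 13 mm farther back than shut.
Start: joints at [-1.331, 0.313, 1.498, -0, 1.331, -0.223], TCP at [0.234, -0.47, 0.231] pointing down, gripper open.
Joint ranges: [-2.94, 2.94], [-0.97, 2.17], [0.19, 2.56], [-1.23, 4.37], [0.02, 3.11], [-2.88, 2.88]. Speed limits (rad/s): [2.39, 2.39, 3.01, 3.14, 3.14, 3.14].

### API

Orientations are given as a unit quaternion [x, y, z, w].
In Python, from bench import env, kinematics, monitor, eyes, job gives the robot as it stands. The module is installed in compiled form; this text tells all that it offers. Calls block until the motion is done:
- env.reach(position, orientation): joint-space move of the TCP to a pose.
- env.movel(position, velocity=0.15, frame=None, guard=None): straight line of the TCP; frame=None keeps the orientation; velocity is the mean speed in m/s. With guard (N) it stops when the force on the tool has changed by that much, and returns True; else False.
- env.set_joints(angles): joint-space move.
- env.release() and env.close_gripper(effort=None): open the fingers fully, or close them until they stop; effort is the grip in N (None keeps the last).
- env.hold(seconds).
- kinematics.ik(position, orientation): joint angles nearest the present ones, or None.
- monitor.sense(): the state.
- eyes.grab_frame(name): name is "side" or "top" or "wrist"; returns a dict with "frame" (480x640x3 uint8, red, green, blue), "mtx" (3x3 intrinsics, pixels), "view" (4x4, takes a point from world to camera coordinates). Camera axes: x right, y down, z forward; pixel columns grow to the right and rows downward; lengths in m; the calibration is good to about 2 mm. A picture is of the moment at which its call begins. There is no depth.
A pose or a line that the arm cannot do raises env.MotionError and nothing moves.
- job.hand_in(): hands the job in; it is judged then, once.
The state is a dict: "clock": time; "joints": joint angles; "qvel": joint speeds; "joint_efforts": joint torques, N m; "position": TCP position; "ee_rot": TCP orientation; "contact_force": force on the tool from outside, world axes, zero at the start; "ft_torque": the same for the moment, N m; "finger_gap": opening from 0.0 (shut) to 1.0 (fully open); "gripper_force": force on a finger pad.
Only numpy, scipy, OpenCV 4.12 (cv2) and the standard library are available. Lean on these libraries where they do the work, as an engineer would, in place of code of your own. Each camera call takes 0.05 s, during which the arm holds its last target. There are 200 camera calls.

### The job

With the fingertips, roll the red-banded beech blank up the sloped gutter until it drops over the ridge into the pocket, up against the stop block, and stays there; then push the brass peg so that the keeper arm swings fully round and lies straight across the gutter behind the blank. Only push: do not pinch the blank, lift it or send it flying, and leave everything else on the bench where it is.

Things in the scene. Friction and masses are not known exactly. Their poses are not given: they have to be found in the camera images.
- gutter: Plywood gutter of a drilling jig, 280 x 106 mm, fixed to the bench. Origin: centre of its underside, on the bench top. x runs uphill along it, z up. Along x, height above the bench: end lip -140 to -130 mm, top 28 mm; level landing to -45 mm, floor 20 mm; even slope to 75 mm, floor 20 to 41 mm. Side walls: inner faces at y = -43 and 43 mm, tops 14 mm above the floor.
- ridge (a point): The sharp ridge at the top of the slope, on the centre line at x = 75 mm, 41 mm above the bench. Beyond it lies a level pocket, floor 36 mm above the bench, 43 mm long, up to the upright face of the dark wood stop block (x = 118 to 140 mm, top 86 mm above the bench). Axes as the gutter's.
- seat (a point): Where the blank's centre is when it lies in the pocket against the stop block (within about 1 mm): on the gutter's centre line at x = 91 mm, 62 mm above the bench. Axes as the gutter's.
- blank: Turned beech blank with two red bands: a cylinder 52 mm in diameter, 80 mm long, about 0.13 kg, lying across the gutter on its landing and free to roll like a wheel. Origin: its centre. y is the cylinder's axis; x and z turn as it rolls. Let go on the slope it rolls back down; past the ridge it drops about 5 mm into the pocket.
- keeper (a joint): Angle (rad) of the keeper, a dark steel arm swinging in a level plane. 0: it points straight downhill along the wall; negative (to -0.5): swung outwards, away from the gutter; it grows as the arm swings inwards, clockwise from above, to its end stop at 1.57, straight across the gutter (pointing to the gutter's +y) just downhill of a seated blank. It stays where left; about 0.6 N at the peg moves it.
- keeper_pivot (a point): On the upright pivot of the keeper, at the gutter's x = 55, y = -56 mm (right-hand wall, looking uphill), at the height of the arm's underside, 55 mm above the bench. The arm is 62 mm long, 12 mm wide and 12 mm thick. Axes as the gutter's.
- keeper_peg (a point): Middle of the top of the upright brass peg near the free end of the keeper arm, 55 mm from the pivot. The peg is 12 mm in diameter, its top 88 mm above the bench, 21 mm above the arm's top. Push against it to swing the keeper. x points from the peg to the pivot, z up.
- spare_blank: Bystander: another beech blank with dark bands, 52 mm in diameter, 80 mm tall, standing on end. Origin: centre of its underside.
- sanding_block: Bystander: wooden sanding block with cork sole, 100 x 60 mm, 34 mm high. Origin: centre of its underside; x along its length.
- plane: Bystander: wooden hand plane, 240 mm long, 62 mm wide, 109 mm high. Origin: centre of its underside; x along its length.
- glue_jar: Bystander: amber jar with yellow lid, 70 mm in diameter, 110 mm high. Origin: centre of its underside.
- awl: Bystander: bench awl with an orange handle, lying on the bench, about 200 mm long. Its x axis runs from handle to point.
- mallet: Bystander: wooden mallet lying on the bench, about 260 mm long. Its x axis runs from handle to head.
Things that resemble listed ones, but are neither listed nor needed, are in the scene too. Leave any purple or turquoise look-alike of the blank alone.

How it is judged:
On the way, in this order (a step that is already met when the one before it is completed fails the run):
1. the blank lies in the pocket against the stop block (x of blank in the frame of seat between -0.004 and 0.004 m and z of blank in the frame of seat between -0.004 and 0.0035 m and linear speed of blank below 0.03 m/s), for 0.3 s.
2. the keeper arm lies across the gutter behind the blank (value of joint keeper above 1.45 rad), for 0.2 s.
At the end, for the whole second after the job is handed in: The blank rests in the pocket, its centre within 4 mm of the seat along the gutter, 6 mm across it and about 3.5 mm in height, and the keeper is swung to more than 1.45 rad (end stop 1.57); both at rest (all of step 1 and y of blank in the frame of seat between -0.006 and 0.006 m and value of joint keeper above 1.45 rad and velocity of joint keeper below 0.05 rad/s); the robot touches nothing.
It fails at once if the blank is lifted off the gutter's floor or out of the gutter (more than about 15 mm clear of where rolling brings it, or 12 mm off the centre line) ((x of blank in the frame of gutter below -0.05 m and z of blank in the frame of gutter above 0.061 m) or (x of blank in the frame of gutter below 0.01 m and z of blank in the frame of gutter above 0.072 m) or z of blank in the frame of gutter above 0.083 m or y of blank in the frame of gutter above 0.012 m or y of blank in the frame of gutter below -0.012 m).
It fails at once if the blank is taken between the fingers (distance between the grasp point and blank below 0.02 m).
It fails at once if the blank is flicked or thrown (faster than 0.6 m/s) (linear speed of blank above 0.6 m/s).
It fails at once if a bystander is moved by more than 15 mm (distance of any of spare_blank, sanding_block, plane, glue_jar, awl, mallet from where it was at the start of the episode above 0.015 m).
It also fails if it takes over 53 s, if anything falls off the work surface, if the arm or the gripper's body presses on something with over 40 N, if the wrist force passes 120 N, or if a joint passes its speed limit or range.

## Working session

There is one attempt and no reset: what is moved stays moved. The work goes in short steps, each a Python script; the robot and the scene stay as the last script left them, time stands still between calls to the robot, and variables do not carry over. Pictures are saved under pics/ and viewed, at most 10 in all, crops included, and the job is handed in when it is done.

```bash
mkdir -p pics
python3 - <<'E'
from bench import env,monitor,eyes
import cv2,numpy as np,pickle
d={}
for n in ("top","side"):
    f=eyes.grab_frame(n); d[n]=f; cv2.imwrite(f"pics/{n}0.png",f["frame"][:,:,::-1])
    V=np.array(f["view"]); print(n,np.round(f["mtx"],1).tolist(),np.round(-V[:3,:3].T@V[:3,3],3),np.round(V[:3,:3],2).tolist())
pickle.dump(d,open("f0.pkl","wb"))
s=monitor.sense();print({k:np.round(s[k],3).tolist() for k in s}, env.hold_point_z)
E
```

```text
top [[514.9, 0.0, 322.4], [0.0, 514.9, 240.7], [0.0, 0.0, 1.0]] [ 0.377 -0.052  1.444] [[0.02, -1.0, 0.01], [-0.99, -0.02, -0.13], [0.13, -0.0, -0.99]]
side [[479.9, 0.0, 316.6], [0.0, 479.9, 243.2], [0.0, 0.0, 1.0]] [0.058 0.714 1.131] [[-0.83, -0.55, -0.01], [-0.41, 0.62, -0.67], [0.37, -0.55, -0.75]]
{'clock': 0.1, 'joints': [-1.331, 0.313, 1.498, -0.0, 1.331, -0.223], 'qvel': [0.0, 0.001, -0.002, 0.002, 0.001, 0.0], 'joint_efforts': [0.002, -41.29, -26.014, -0.0, 0.003, -0.0], 'position': [0.234, -0.47, 0.231], 'ee_rot': [0.973, 0.229, -0.0, -0.001], 'contact_force': [0.004, 0.38, 0.433], 'ft_torque': [0.007, -0.027, -0.027], 'gripper_force': 0.0, 'finger_gap': 1.0} 0.0187
```

View pics/top0.png

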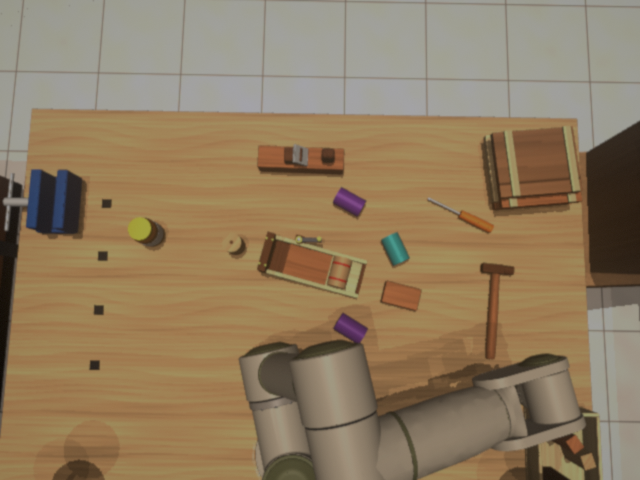

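View pics/side0.png

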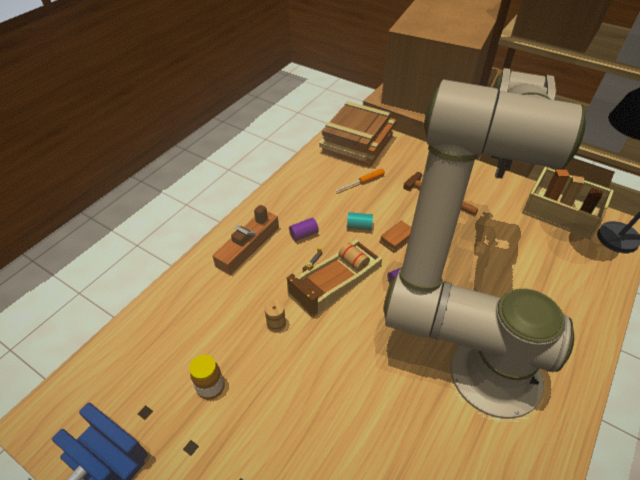

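Blank candidates in top: red-banded one at (341,271), purple at (350,202) and (351,328), turquoise at (395,249), and the standing spare at (235,245). I choose (341,271), which lies in the gutter. The stop block is at (267,255) and the keeper with its peg at (308,240). Now one close crop to check.

Run:
```python
import cv2,pickle
d=pickle.load(open("f0.pkl","rb"))
c=d["top"]["frame"][220:310,250:380,::-1]
cv2.imwrite("pics/crop0.png",cv2.resize(c,None,fx=6,fy=6,interpolation=cv2.INTER_CUBIC))
```

```text
(no output)
```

View pics/crop0.png

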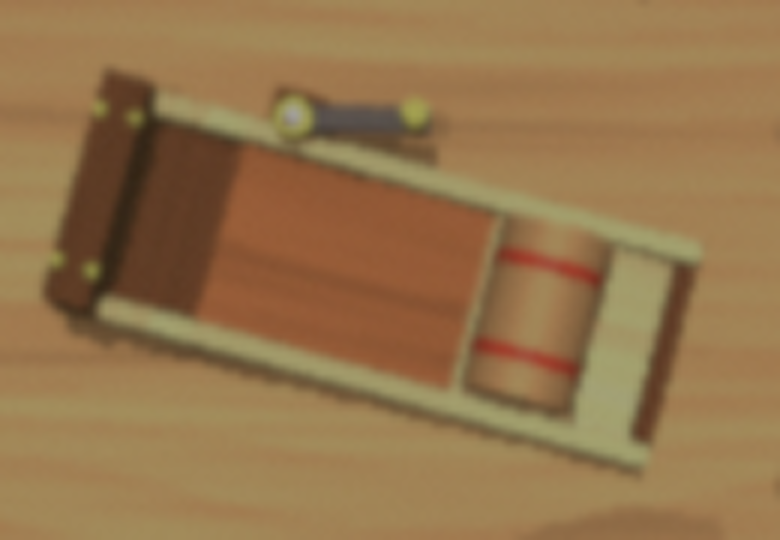

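The crop confirms two red bands on the blank at top ≈(339,271), lying on the landing. The ridge is at ≈(286,257), and the keeper points slightly outwards with its peg at ≈(319,238). Next I fit the gutter pose from the landmark corners.

```bash
cat > h.py <<'E'
import numpy as np,cv2
from scipy.optimize import least_squares
def proj(f,P):
    V=np.array(f["view"]);c=np.atleast_2d(P)@V[:3,:3].T+V[:3,3];q=c@np.array(f["mtx"]).T
    return q[:,:2]/q[:,2:]
def cast(f,uv,z):
    V=np.array(f["view"]);R=V[:3,:3];o=-R.T@V[:3,3]
    d=R.T@np.linalg.inv(f["mtx"])@np.array([uv[0],uv[1],1.]);return o+d*(z-o[2])/d[2]
def G2W(g,P):
    P=np.atleast_2d(P);c,s=np.cos(g[2]),np.sin(g[2])
    return np.c_[g[0]+c*P[:,0]-s*P[:,1],g[1]+s*P[:,0]+c*P[:,1],P[:,2]]
def W2G(g,P):
    c,s=np.cos(g[2]),np.sin(g[2]);d=np.array(P)[:2]-g[:2];return np.array([c*d[0]+s*d[1],-s*d[0]+c*d[1]])
def red(f,roi=None):
    h=cv2.cvtColor(f["frame"],cv2.COLOR_RGB2HSV);m=(((h[...,0]<6)|(h[...,0]>172))&(h[...,1]>165)&(h[...,2]>100)).astype(np.uint8)
    if roi: k=np.zeros_like(m);k[roi[0]:roi[1],roi[2]:roi[3]]=1;m*=k
    y,x=np.nonzero(m);return x.mean(),y.mean(),len(x)
E
python3 - <<'E'
from h import *;import pickle,json
d=pickle.load(open("f0.pkl","rb"));f=d["top"]
L=[(702,250,-140,-53,34),(645,467,-140,53,34),(110,68,140,-53,86),(45,300,140,53,86),(155,85,118,-53,86),(98,312,118,53,86),
(500,213,-45,-43,20),(455,388,-45,43,20),(243,143,75,-43,41),(197,313,75,43,41)]
L=np.array(L,float);uv=(L[:,:2]+.5)/6-.5+[250,220];P=L[:,2:]/1e3
r=least_squares(lambda g:(proj(f,G2W(g,P))-uv).ravel(),[.4,0,1.4],loss="soft_l1");g=r.x
print(g,np.round(proj(f,G2W(g,P))-uv,1).tolist())
json.dump(list(g),open("g.json","w"))
u=red(f,(250,300,320,365));print(u,W2G(g,cast(f,u[:2],.070)))
for n,xy,z in(("peg",(415,112),.088),("pivot",(295,115),.075)):
    p=(np.array(xy)+.5)/6-.5+[250,220];print(n,W2G(g,cast(f,p,z)))
s=d["side"];print("side red",red(s,(235,275,335,385)),"exp",proj(s,G2W(g,[[-.07,0,.07],[-.14,-.053,.034],[.14,-.053,.086],[.14,.053,.086]])))
E
```

```text
[ 0.49785202 -0.03298514  1.3233264 ] [[0.9, -1.1], [0.7, 0.2], [-0.4, 0.1], [-0.5, -0.2], [0.1, -0.6], [-1.4, -0.1], [0.1, 0.1], [-0.5, 0.9], [0.9, -0.3], [0.1, 1.5]]
(np.float64(339.6111111111111), np.float64(270.5), 18) [-0.07275633 -0.0024955 ]
peg [ 0.00307131 -0.06950979]
pivot [ 0.05500059 -0.05594625]
side red (np.float64(354.3333333333333), np.float64(256.8333333333333), 6) exp [[353.49757318 252.37012148]
 [356.74534514 238.77808876]
 [286.14886966 276.97575924]
 [311.85176164 300.41212097]]
```

```bash
cat >> h.py <<'E'
import json
from scipy.spatial.transform import Rotation as Rn
g=json.load(open("g.json")) 
def quat(sgn=0): 
    a=g[2]+(np.pi if sgn else 0); return Rn.from_matrix(np.array([[np.cos(a),np.sin(a),0],[np.sin(a),-np.cos(a),0],[0,0,-1]])).as_quat()
def W(x,y,z): return G2W(g,[[x,y,z]])[0]
E
python3 - <<'E'
from bench import env,kinematics,monitor,eyes
from h import *
for s in(0,1):
    print(s,[None if (q:=kinematics.ik(W(*p),quat(s))) is None else np.round(q,2).tolist() for p in((-.122,0,.18),(-.122,0,.038),(.055,0,.06),(0,-.12,.075))])
S=0 if kinematics.ik(W(-.122,0,.18),quat(0)) is not None else 1
env.close_gripper(20)
env.reach(W(-.122,0,.18),quat(S))
f=eyes.grab_frame("wrist")
cv2.imwrite("pics/w1.png",f["frame"][:,:,::-1])
print(S,monitor.sense()["clock"]);
P=[(-.14,-.053,.034),(-.14,.053,.034),(-.045,-.043,.02),(-.045,.043,.02),(.075,-.043,.041),(.118,.053,.086),(-.073,0,.072)]
print(np.round(proj(f,[W(*p) for p in P])).tolist())
E
```

```text
0 [[-0.55, 0.29, 1.67, -0.0, 1.18, -0.3], [-0.55, 0.49, 1.81, -0.0, 0.84, -0.3], [-0.19, 0.49, 1.74, -0.0, 0.92, 0.06], [-0.29, 0.66, 1.38, -0.0, 1.1, -0.04]]
1 [[-0.55, 0.29, 1.67, -0.0, 1.18, 2.84], [-0.55, 0.49, 1.81, -0.0, 0.84, 2.84], None, None]
0 2.3917
[[380.0, 244.0], [259.0, 244.0], [371.0, 131.0], [269.0, 131.0], [381.0, -51.0], [220.0, -193.0], [320.0, 169.0]]
```

View pics/w1.png

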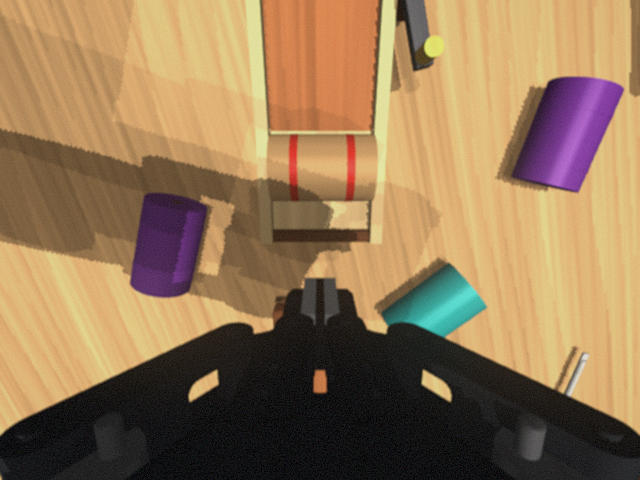

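The wrist view agrees: wall corners at (261,243) and (382,243) against predicted 259 and 380, and the blank is centred at (322,168) with the fingers lined up behind it. Now I push.

Run:
```python
from bench import env,kinematics,monitor,eyes
from h import *
def st(t):
    s=monitor.sense();print(t,round(s["clock"],2),np.round(W2G(g,s["position"])*1e3,1),np.round(s["position"][2]*1e3,1),np.round(s["contact_force"],2))
y=-.0015
print(env.movel(W(-.122,y,.040),.1,guard=10));st("down")
for x,z,v in((-.085,.040,.04),(-.02,.046,.05),(.03,.056,.05),(.052,.058,.03)):
    h=env.movel(W(x,y,z),v,guard=8);st(h)
    if h:break
env.hold(.3)
f=eyes.grab_frame("top");cv2.imwrite("pics/t2.png",cv2.resize(f["frame"][220:310,250:380,::-1],None,fx=5,fy=5))
```

```text
False
down 3.94 [-122.1   -1.8] 40.5 [-0.82  0.02  1.33]
False 5.02 [-85.2  -1.5] 40.0 [0.37 0.74 0.19]
False 6.47 [-20.   -1.3] 45.8 [ 0.28  0.05 -0.2 ]
False 7.64 [30.  -1.3] 55.7 [-0.06  0.03 -0.4 ]
False 8.53 [52.  -1.5] 58.0 [ 0.09 -0.17  0.61]
```

View pics/t2.png

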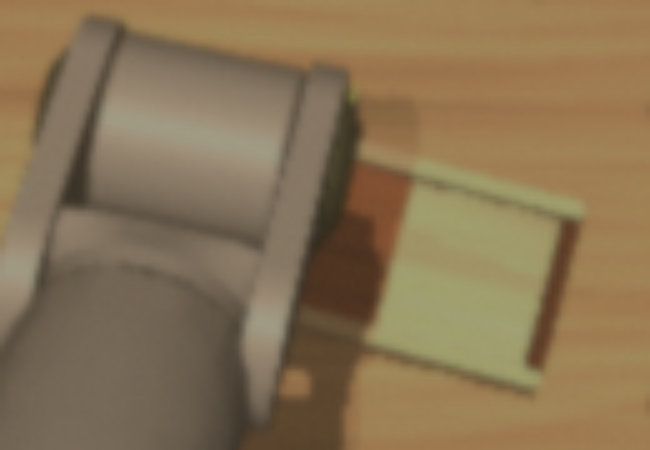

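The top view is blocked by the arm, but the landing is empty, so the blank has gone up. I'll back off and look with the wrist camera.

Run:
```python
from bench import env,kinematics,monitor,eyes
from h import *
env.movel(W(.030,-.0015,.058),.06);env.movel(W(-.03,-.0015,.15),.2)
f=eyes.grab_frame("wrist");cv2.imwrite("pics/w3.png",f["frame"][:,:,::-1])
print(monitor.sense()["clock"],np.round(proj(f,[W(*p) for p in((.091,-.04,.088),(.091,.04,.088),(.118,-.053,.086),(.118,.053,.086),(.003,-.0695,.088))])).tolist())
```

```text
10.1417 [[394.0, 39.0], [244.0, 39.0], [421.0, -18.0], [217.0, -18.0], [435.0, 203.0]]
```

View pics/w3.png

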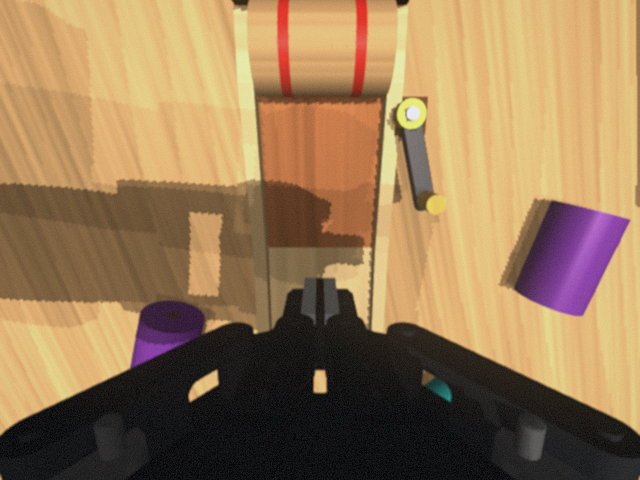

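The blank sits beyond the ridge against the stop, its lower edge at row 95 with the ridge hidden. The peg is at (435,204) against predicted (435,203). Now I swing the keeper.

Run:
```python
from bench import env,kinematics,monitor,eyes
from h import *
def st(t):
    s=monitor.sense();print(t,round(s["clock"],2),np.round(W2G(g,s["position"])*1e3,1),np.round(s["position"][2]*1e3,1),np.round(s["contact_force"],2))
def fp(th):
    t=np.array([np.sin(th),np.cos(th)]);o=min(.011/max(abs(t[0]),1e-6),.0145/max(abs(t[1]),1e-6))+.006
    return np.array([.055,-.056])+.055*np.array([-np.cos(th),np.sin(th)])-o*t
z=.074
a=fp(-.25)+[0,-.012]
env.movel(W(*a,.15),.2);print(env.movel(W(*a,z),.12,guard=8));st("down")
for th in np.r_[-.2:1.6:.15]:
    h=env.movel(W(*fp(th),z),.06,guard=8)
    st(round(th,2))
    if h:print("stop");break
if not h: print(env.movel(W(.0435,-.001,z),.02,guard=5));st("end")
env.movel(W(.02,-.001,z),.08);env.movel(W(-.04,-.001,.15),.2);env.hold(.2)
f=eyes.grab_frame("wrist");cv2.imwrite("pics/w4.png",f["frame"][:,:,::-1]);st("")
```

```text
False
down 11.61 [   6.8 -102.3] 74.9 [-0.81 -0.33  0.28]
-0.2 12.0 [  5.2 -87.6] 74.6 [-0.14  0.44  0.49]
-0.05 12.3 [  1.1 -79.3] 74.1 [-0.19  0.07  0.54]
0.1 12.59 [ -1.8 -71. ] 74.1 [-0.67  0.01 -0.88]
0.25 12.88 [ -3.5 -62.7] 74.1 [-0.1  -0.15  0.  ]
0.4 13.17 [ -4.1 -54.5] 74.1 [ 0.86 -0.53  0.18]
0.55 13.44 [ -3.9 -46.9] 74.1 [ 0.84  0.28 -0.72]
0.7 13.74 [ -1.8 -38.2] 74.0 [ 0.3  -0.37 -0.34]
0.85 14.07 [  3.4 -28. ] 74.0 [-1.56 -0.82 -0.67]
1.0 14.39 [  9.5 -19.7] 74.0 [ 1.3  -0.36  0.52]
1.15 14.7 [ 16.4 -12.9] 74.0 [ 0.76  0.68 -1.03]
1.3 15.01 [23.8 -7.4] 74.0 [ 0.4  -0.75 -0.1 ]
1.45 15.31 [31.8 -3.3] 74.0 [ 0.07 -0.71 -0.12]
True
end 15.78 [39.2 -2. ] 74.0 [-0.69 -4.01  2.44]
 17.06 [-39.4  -0.6] 149.2 [ 0.37 -0.49  0.18]
```

View pics/w4.png

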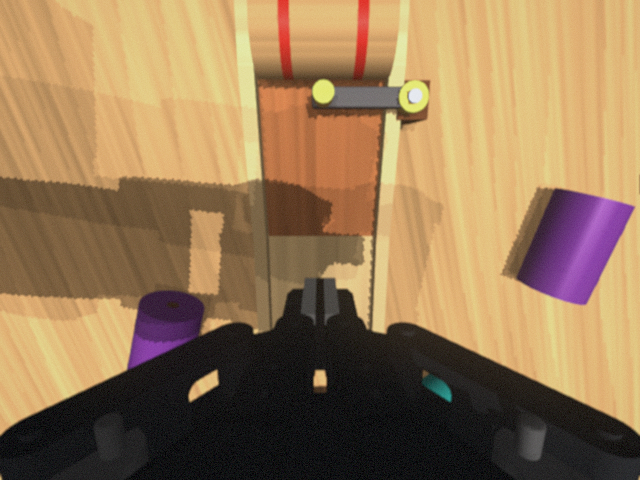

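The keeper lies straight across the gutter behind the seated blank, with the peg at (323,92) and the pivot at (413,97). It was pressed to its end stop, and the robot is clear of everything.

```bash
python3 -c "
from bench import job
print(job.hand_in())"
```

```text
the job is handed in; nothing more can be done
None
```

I rolled the blank over the ridge into the pocket, swung the keeper against its end stop across the gutter behind it, and handed the job in about 17 s into the run; no verdict was returned.

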